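# Hang the drip tube on the drying rail above its dish

## Robot

A 6-joint arm with a two-finger parallel gripper is mounted at the origin on the work surface. World frame = base frame: x ahead of the robot, y to its left, z up, the work surface at z = 0. Lengths are in m, angles in rad, forces in N, time in s.
With the tool pointing down it reaches from about 0.375 to 0.825 m from the base axis. Payload 5.5 kg.
Tool frame: the origin (TCP) lies midway between the tips of the shut fingers; the grasp point (between the pads) lies pinch_z behind it (pinch_z is the distance from the TCP to the grasp point, in m); z points along the fingers, y is the line along which they close (so a half turn about z gives the same grasp; the last joint's range is limited). The gripper opens to 85 mm and grips with 20 to 120 N. Pads are 22 mm wide; open, the fingers measure 114 mm over their backs; the gripper's body (76 mm by 85 mm) begins 54 mm behind the grasp point. The pads swing forward as they close: fully open they stand 13 mm farther back than shut.
Start: joints at [1.203, 0.314, -0.047, 1.21, 0, 1.571], TCP at [0.216, 0.56, 0.231] pointing down, gripper open.
Joint ranges: [-2.67, 2.67], [-0.69, 1.73], [-1.03, 1.25], [-2.08, 2.16], [-1.42, 1.45], [-3.14, 3.14]. Speed limits (rad/s): [2.39, 2.39, 3.01, 3.14, 3.14, 3.14].

## Interface

Orientations are given as a unit quaternion [x, y, z, w].
In Python, from bench import * gives the robot as it stands. The module is installed in compiled form; this text tells all that it offers.
- The arm moves only by the tool carry_out, never from a script. Its argument "plan" is a list of rows, each a list of 3 entries, a list of its own where there are three numbers: the shift along the tool's x, y, z in units of 25 mm (1.0 is 25 mm), then the turn about the tool's z in units of 6 degrees (1.0 is 6 degrees), then the finger opening in mm, from 0 to 85.4. In form: [[[x, y, z], roll, hand], ...]. A call has 1 to 12 rows; each row is the pose to reach, as a shift and turn from the pose commanded when the call began, along the tool's axes at that moment; what a row does not reach only later rows make up. A row lasts 1/12 s, in which the tool goes at most 41.7 mm and 7.16 degrees, less where a joint would pass 70% of its speed; a pose out of reach is approached as far as the arm can. A call with a gripper value outside its range is refused whole. The fingers move at their own pace and stop on an object; "grip_force" is the grip in N (left out, the last holds). Time passes only in rows, so rows that repeat a pose let the fingers close. It gives the time, the measured TCP pose, the force, the opening and the grip force at its end, in the units of the state.
- get_state(): the state, without advancing time (a new reading comes with each control period).
- grab_frame(name): name is "side" or "top" or "wrist"; returns the picture (400x640x3 uint8, blue, green, red); there is no depth.
- calibration(name): a dict with "fx", "fy", "cx", "cy" (pixels), "rvec" (rotation vector, rad) and "tvec" (3), from world to camera coordinates, as OpenCV has them. Camera axes: x right, y down, z forward; pixel columns grow to the right and rows downward; lengths in m; the calibration is good to about 2 mm. A picture is of the moment at which its call begins: read the wrist's pose just before it. calibration takes no time and is no camera call; for the wrist camera it gives the pose at the moment of the call.
- sign_off(): hands the job in; it is judged then, once.
The state is a dict: "t": time; "joint_pos": joint angles; "dq": joint speeds; "joint_efforts": joint torques, N m; "ee_pos": TCP position; "tool_rot": TCP orientation; "ft_force": force on the tool from outside, world axes, zero at the start; "torque": the same for the moment, N m; "gripper_width": finger opening in m; "grip_force": force on a finger pad.
Only numpy, scipy, OpenCV 4.12 (cv2) and the standard library are available. Lean on these libraries where they do the work, as an engineer would, in place of code of your own. Each camera call takes 0.05 s, during which the arm holds its last target. There are 200 camera calls.

## Task

Lift the tube carrier out of its white rack, bring its head in at the open, orange-banded end of the raised drying rail, and slide it along until the tube hangs directly above the middle of the white dish. Let go and leave it hanging upright on the rail. Do not shift the dish or disturb the jar, the beaker or the vial.

Things in the scene. Friction and masses are not known exactly. Their poses are not given: they have to be found in the camera images.
- carrier: Loose hanger, 210 mm tall, 60 to 130 g, upright in the rack; alike after a half turn. Origin: its lowest point; z up the stem. From below: amber glass tube, 22 mm diameter, 0-50 mm; black flange, 38 mm diameter, 50-54; blue grip block, 30 (x) by 16 (y), 54-107; steel stem, 7 mm diameter, 107-200; white trolley head, 22 (x) by 34 (y) with half-round ends, 200-210. Its y must run along the rail.
- carrier_grip (a point): Point inside the blue grip block, on the carrier's axis, 88 mm above its origin; axes as the carrier. Pinch the block across its 16 mm (along y). On the rail the channel is 107 mm above this point and a vertical gripper would strike it: lean the tool about 40 degrees, its body towards -x (the side away from the rail's rods).
- carrier_head (a point): Centre of the underside of the trolley head, 200 mm above the carrier's origin; axes as the carrier.
- rack: Fixed white block, 85 x 85 x 55 mm, with one upright 26 mm through hole in its middle. Origin: centre of its underside on the table. The carrier's tube stands in the hole, its flange on the top, its origin 5 mm above the table; lift it 55 mm or more straight up to clear the block.
- rail: Fixed aluminium C-channel, 220 mm long along its y, 271-297 mm above the table. Origin: on the table below its middle. Outside 33 mm wide; inside 27 wide, 19 high; 12 mm slot along its underside between two 4 mm thick ledges, on which the head runs. +y end (orange band) open, -y end shut. Two rods 85 mm behind it (+x) carry it, 322 mm high; base plate 12 mm high from 50 mm behind.
- rail_mouth (a point): Middle of the open end, level with the tops of the ledges: 275 mm above the table, 110 mm from the rail's middle; axes as the rail: z up, -y into the rail. A head resting on the ledges has its underside at this height, and the carrier's origin is then 75 mm above the table.
- dish: Loose white porcelain dish, 86 mm across, 42 mm high, under the rail. Origin: centre of its underside on the table.
- reagent: Loose amber jar with black cap, 64 mm diameter, 130 mm tall. Origin: centre of its underside. A bystander.
- beaker: Loose glass beaker, 68 mm diameter, 85 mm tall. Origin: centre of its underside. A bystander.
- vial: Loose small amber vial with red cap, 36 mm diameter, 70 mm tall. Origin: centre of its underside. A bystander.
There are look-alikes about, which are no part of the job. Leave any blue or red look-alike of the rack alone.

How it is judged:
On the way, in this order (a step that is already met when the one before it is completed fails the run):
1. the carrier is lifted clear of the rack (z of carrier in the frame of rack above 0.058 m), for 0.1 s.
2. the trolley head is wholly inside the rail, past its open end (x of carrier_head in the frame of rail_mouth between -0.006 and 0.006 m and z of carrier_head in the frame of rail_mouth between -0.004 and 0.012 m and y of carrier_head in the frame of rail_mouth below -0.017 m), for 0.1 s.
At the end, for the whole second after the job is handed in: Carrier released and at rest, head inside the rail on its ledges (underside within 4 mm of their height, 6 mm of the channel's middle, wholly past the mouth), upright within 7 degrees, tube within 18 mm of the dish's centre seen from above; dish upright, within 12 mm of its start (x of carrier_head in the frame of rail_mouth between -0.006 and 0.006 m and z of carrier_head in the frame of rail_mouth between -0.004 and 0.004 m and y of carrier_head in the frame of rail_mouth below -0.017 m and horizontal distance between carrier and dish below 0.018 m and angle between carrier's own z axis and vertical below 0.12 rad and linear speed of carrier below 0.02 m/s and distance of dish from where it was at the start of the episode below 0.012 m and angle between dish's own z axis and vertical below 0.1 rad); the robot touches nothing.
It fails at once if the dish is shifted by more than 12 mm (distance of dish from where it was at the start of the episode above 0.012 m).
It fails at once if the amber jar is pushed more than 15 mm or tipped (distance of reagent from where it was at the start of the episode above 0.015 m or angle between reagent's own z axis and vertical above 0.25 rad).
It fails at once if the beaker is pushed more than 15 mm or tipped (distance of beaker from where it was at the start of the episode above 0.015 m or angle between beaker's own z axis and vertical above 0.25 rad).
It fails at once if the small vial is pushed more than 15 mm or tipped (distance of vial from where it was at the start of the episode above 0.015 m or angle between vial's own z axis and vertical above 0.25 rad).
It also fails if it takes over 54 s, if anything falls off the work surface, if the arm or the gripper's body presses on something with over 40 N, if the wrist force passes 120 N, or if a joint passes its speed limit or range.

## Working session

There is one attempt and no reset: what is moved stays moved. The work goes in short steps, Python scripts to look and compute and a tool call to move; the robot and the scene stay as the last step left them, time stands still between calls to the robot, and variables do not carry over. Pictures are saved under pics/ and viewed, at most 10 in all, crops included, and the job is handed in when it is done.

Besides the shell and the picture viewer there is one more tool, called after "Emit:" as name(argument=value, ...) on one line, values as JSON. carry_out: Moves the arm, as the interface text tells. Its arguments: {"type":"object","properties":{"plan":{"type":"array"},"grip_force":{"type":"number"}},"required":["plan"]}

```bash
mkdir -p pics; cat > h.py <<'E'
from bench import *
import numpy as np, cv2
from scipy.spatial.transform import Rotation as R
def cam(n):
    c=calibration(n); K=np.array([[c['fx'],0,c['cx']],[0,c['fy'],c['cy']],[0,0,1.]])
    return K,np.array(c['rvec'],float).ravel(),np.array(c['tvec'],float).ravel()
def proj(n,P,c=None):
    K,r,t=c or cam(n); return cv2.projectPoints(np.array(P,float).reshape(-1,3),r,t,K,None)[0].reshape(-1,2)
def ray(n,px,z,c=None):
    "pixels -> world points at height z"
    K,r,t=c or cam(n); M=R.from_rotvec(r).as_matrix(); o=-M.T@t
    d=(M.T@np.linalg.inv(K)@np.c_[np.array(px,float).reshape(-1,2),np.ones(np.size(px)//2)].T).T
    return o+d*((z-o[2])/d[:,2])[:,None]
E
python3 - <<'E'
from h import *
s=get_state(); print(s)
for n in("top","side","wrist"):
    c=cam(n); M=R.from_rotvec(c[1]).as_matrix(); print(n,-M.T@c[2],M[2],c[0][0,0])
    cv2.imwrite(f"pics/{n}0.png",grab_frame(n))
import bench; print([k for k in dir(bench) if not k.startswith('_')])
E
```

```text
{'t': 0.0, 'joint_pos': array([ 1.20302314e+00,  3.14221183e-01, -4.80608188e-02,  1.21017162e+00,
       -3.88763484e-05,  1.57080557e+00]), 'dq': array([-1.07541042e-03,  7.49494338e-04, -5.16624500e-04,  4.47567393e-04,
       -8.98418268e-05, -1.03822599e-03]), 'joint_efforts': array([-2.89580152e-03, -5.39591360e+01,  3.39748335e+01,  1.91484316e-02,
       -6.20950937e-05,  8.38842510e-06]), 'ee_pos': array([0.21553511, 0.55935462, 0.23044545]), 'tool_rot': array([ 1.82856477e-01,  9.83139269e-01, -8.18233671e-04, -1.32405983e-04]), 'ft_force': array([-0.61516551,  0.05959125, -0.51179044]), 'torque': array([-0.03562378,  0.04693981,  0.036607  ]), 'grip_force': 0.0, 'gripper_width': 0.08522995522617628}
top [0.43927578 0.01022211 1.25295306] [ 5.47360481e-02  2.65827561e-04 -9.98500823e-01] 365.95746574753963
side [ 0.26098261 -0.9662305   0.77728433] [ 0.23026926  0.8251805  -0.51580347] 466.18111635753655
wrist [0.1493571  0.58557871 0.37317877] [ 0.25690549 -0.09977778 -0.96127206] 307.36637617666594
['MotionError', 'calibration', 'get_state', 'grab_frame', 'pinch_z', 'sign_off']
```

View pics/top0.png

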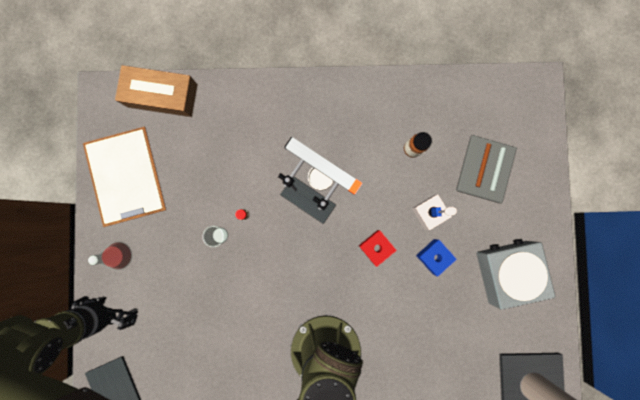

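View pics/side0.png

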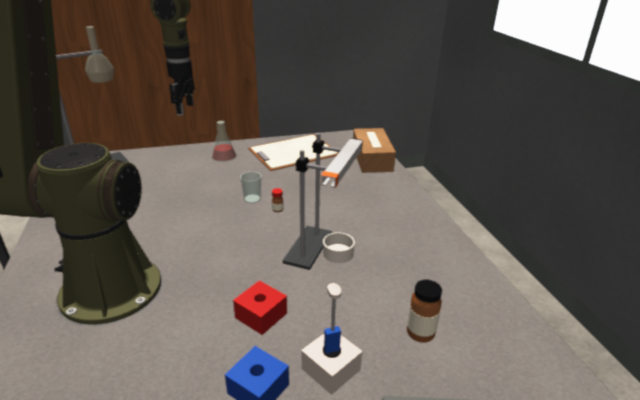

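The top view shows the rail running from (290,143) to its orange mouth at (357,187). The dish is at (320,178), the white rack with the carrier at (435,212), the jar at (418,145), the beaker at (214,236) and the vial at (241,214). The side view shows the carrier head at (334,290).

The moves only shift and roll, so the tool stays vertical. I'll grip the trolley head instead of the block.

```bash
python3 - <<'E'
from h import *
print("pinch",pinch_z)
for nm,px,z in [("rack",(435,212),.055),("headtop",(451,211),.215),("mouth",(357,187),.297),("shut",(290,143),.297),("dish",(320,180),.042),("jar",(421,142),.13),("vial",(241,214),.07)]:
    print(nm,ray("top",px,z)[0].round(3))
print("side head",ray("side",(334,290),.215), "mouth",ray("side",(330,177),.284))
s=get_state();print(R.from_quat(s['tool_rot']).as_matrix().round(3))
t=cv2.imread("pics/top0.png"); a=cv2.resize(t[120:240,270:470],None,fx=4,fy=4,interpolation=cv2.INTER_CUBIC); cv2.imwrite("pics/c1.png",a)
E
```

```text
pinch 0.0187
rack [ 0.455 -0.368  0.055]
headtop [ 0.455 -0.363  0.215]
mouth [ 0.522 -0.09   0.297]
shut [0.642 0.084 0.297]
dish [0.57  0.006 0.042]
jar [ 0.672 -0.309  0.13 ]
vial [0.462 0.263 0.07 ]
side head [[ 0.45478885 -0.36351545  0.215     ]] mouth [[ 0.52807064 -0.07271879  0.284     ]]
[[-0.933  0.36  -0.   ]
 [ 0.36   0.933 -0.001]
 [ 0.    -0.001 -1.   ]]
```

View pics/c1.png

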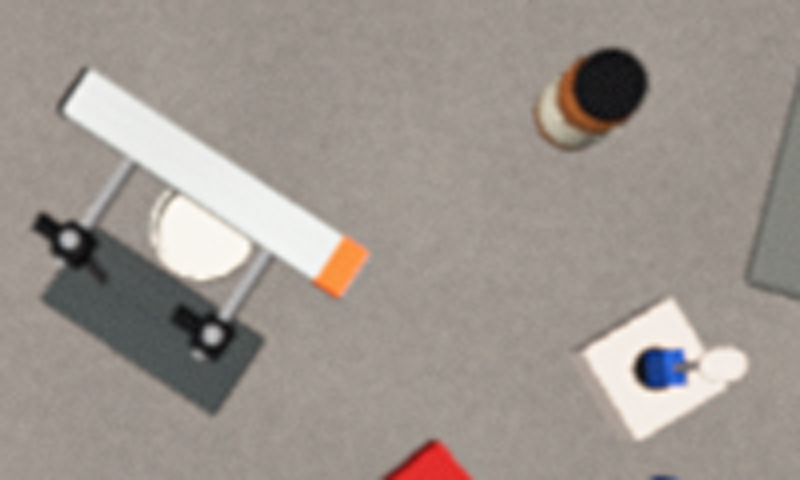

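The crop puts the mouth centre at (358.5,189) and the shut end at (288.7,142) in top-view pixels. The head is at (451,211) with its long axis nearly along image x. Next I go up and over.

Emit:
carry_out(plan=[[[-11.4, -6.8, -7.2], -10, 85], [[-11.4, -6.8, -7.2], -10, 85], [[-11.4, -6.8, -7.2], -10, 85], [[-11.4, -6.8, -7.2], -10, 85], [[-11.4, -6.8, -7.2], -10, 85], [[-11.4, -6.8, -7.2], -10, 85], [[-11.4, -6.8, -7.2], -10, 85], [[-11.4, -6.8, -7.2], -10, 85], [[-11.4, -6.8, -7.2], -10, 85], [[-11.4, -6.8, -7.2], -10, 85], [[-11.4, -6.8, -7.2], -10, 85], [[-11.4, -6.8, -7.2], -10, 85]])

```text
t: 1.15
ee_pos: [0.4208, 0.2987, 0.411]
tool_rot: [-0.332, 0.943, 0.0, -0.0]
ft_force: [0.0, -0.4, 0.5]
gripper_width: 0.0849
grip_force: 0.0
```

Emit:
carry_out(plan=[[[15.5, -21.5, 0], -8.5, 85], [[15.5, -21.5, 0], -8.5, 85], [[15.5, -21.5, 0], -8.5, 85], [[15.5, -21.5, 0], -8.5, 85], [[15.5, -21.5, 0], -8.5, 85], [[15.5, -21.5, 0], -8.5, 85], [[15.5, -21.5, 0], -8.5, 85], [[15.5, -21.5, 0], -8.5, 85], [[15.5, -21.5, 0], -8.5, 85], [[15.5, -21.5, 0], -8.5, 85], [[15.5, -21.5, 0], -8.5, 85], [[15.5, -21.5, 0], -8.5, 85]])

```text
t: 2.15
ee_pos: [0.4461, -0.1575, 0.4101]
tool_rot: [0.707, -0.707, -0.001, 0.0]
ft_force: [1.1, 0.6, -0.4]
gripper_width: 0.0849
grip_force: 0.0
```

Emit:
carry_out(plan=[[[3.5, -4.8, 0], 0, 85], [[3.5, -4.8, 0], 0, 85], [[3.5, -4.8, 0], 0, 85], [[3.5, -4.8, 0], 0, 85], [[3.5, -4.8, 0], 0, 85], [[3.5, -4.8, 0], 0, 85]])

```text
t: 2.65
ee_pos: [0.5671, -0.2437, 0.4084]
tool_rot: [-0.707, 0.707, 0.002, -0.001]
ft_force: [-1.1, -0.0, 0.9]
gripper_width: 0.0851
grip_force: 0.0
```

```bash
python3 - <<'E'
from h import *
s=get_state(); print(s['t'],s['ee_pos'],s['joint_pos'],R.from_quat(s['tool_rot']).as_matrix()[:,0])
f=grab_frame("wrist"); cv2.imwrite("pics/w1.png",f)
print(proj("wrist",[[.455,-.363,.215],[.455,-.363,.055],s['ee_pos']]))
E
```

```text
2.65 [ 0.56708692 -0.24372725  0.40835937] [-4.06239014e-01  3.59977505e-01  4.16282038e-01  1.63180225e+00
  5.96433096e-04 -1.97655930e+00] [-4.82351058e-04 -9.99996995e-01 -2.40372079e-03]
[[427.48274638  60.21514805]
 [391.07213697  77.32241997]
 [315.34364931 252.57621191]]
```

View pics/w1.png

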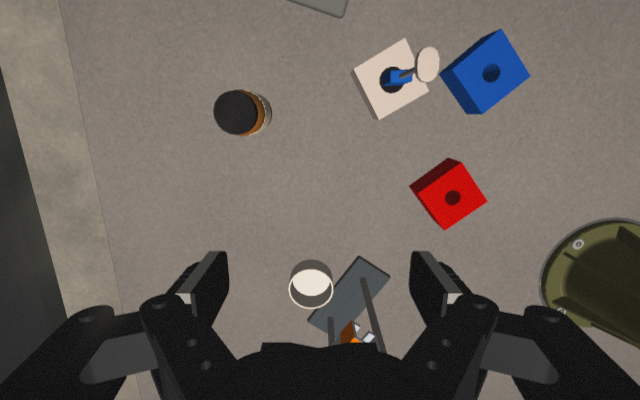

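The wrist view shows the carrier head at (427,63), matching the prediction. It is elongated along image vertical, which is world y.

Emit:
carry_out(plan=[[[4.8, 4.5, 2.4], 0, 85], [[4.8, 4.5, 2.4], 0, 85], [[4.8, 4.5, 2.4], 0, 85], [[4.8, 4.5, 2.4], 0, 85], [[4.8, 4.5, 2.4], 0, 85], [[4.8, 4.5, 2.4], 0, 85], [[4.8, 4.5, 2.4], 0, 85]])

```text
t: 3.28
ee_pos: [0.4534, -0.3635, 0.3522]
tool_rot: [-0.707, 0.708, -0.0, 0.001]
ft_force: [1.3, -0.2, 0.4]
gripper_width: 0.0848
grip_force: 0.0
```

```bash
python3 - <<'E'
from h import *
s=get_state(); print(s['t'],s['ee_pos'])
c=cam("wrist"); f=grab_frame("wrist"); cv2.imwrite("pics/w2.png",f)
p=proj("wrist",[[.455,-.363,.215]],c)[0].astype(int);print(p)
hsv=cv2.cvtColor(f,cv2.COLOR_BGR2HSV); m=((hsv[...,2]>150)&(hsv[...,1]<60)).astype(np.uint8)
n,l,st,ce=cv2.connectedComponentsWithStats(m)
for i in range(1,n):
    if st[i,4]>150:
        k=cv2.findContours((l==i).astype(np.uint8),0,1)[0][0]; e=cv2.fitEllipse(k) if len(k)>5 else 0
        print(st[i],ce[i],e)
cv2.imwrite("pics/w2m.png",cv2.resize(f[100:400,120:520],None,fx=2,fy=2))
E
```

```text
3.2833 [ 0.45344264 -0.36346646  0.35223157]
[316 189]
[225   0  40  14 263] [249.61977186   4.60456274] ((251.56504821777344, 5.090033531188965), (8.594423294067383, 44.97332000732422), 104.4314193725586)
[465   0  69  12 557] [497.994614     4.23339318] ((497.6912536621094, 4.454523086547852), (11.22816276550293, 71.14204406738281), 89.51780700683594)
[ 277  124   80   87 3200] [317.2403125 166.584375 ] ((316.96600341796875, 166.46449279785156), (68.34320068359375, 76.12931060791016), 169.419677734375)
[231 346  29  13 217] [244.56682028 350.78341014] ((243.90020751953125, 351.05804443359375), (9.834443092346191, 27.68423843383789), 76.76615905761719)
```

View pics/w2m.png

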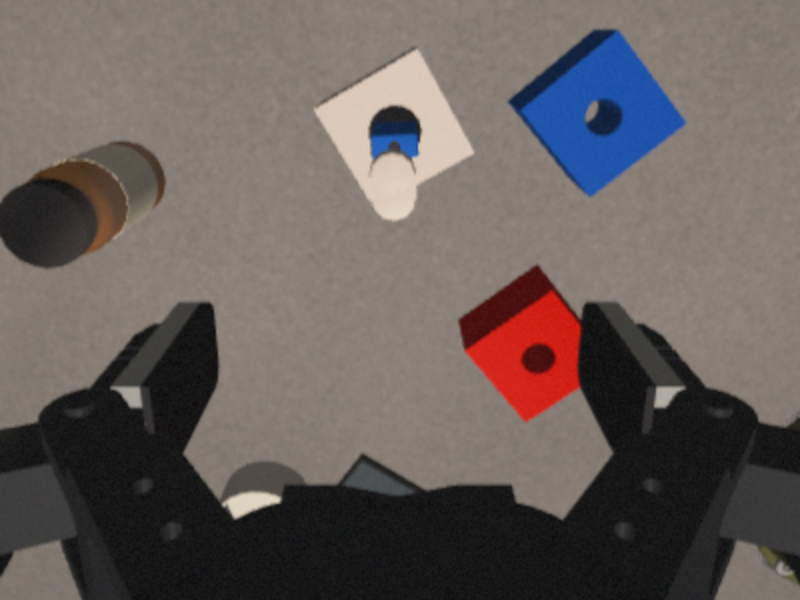

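The head is at (317,193) in full-frame pixels with its long axis along image vertical, which puts it at about (0.454, -0.3595). The jar and the look-alikes are clear of it.

Emit:
carry_out(plan=[[[0.2, 0, 1.5], 0, 85], [[0.2, 0, 3], 0, 85], [[0.2, 0, 4.5], 0, 85], [[0.2, 0, 5.0], 0, 70], [[0.2, 0, 5.0], 0, 60], [[0.2, 0, 5.0], 0, 55]])

```text
t: 3.83
ee_pos: [0.4547, -0.3684, 0.2268]
tool_rot: [0.707, -0.707, -0.0, -0.0]
ft_force: [-0.1, -0.4, 0.4]
gripper_width: 0.0549
grip_force: 0.0
```

```bash
python3 - <<'E'
from h import *
s=get_state(); print(s['t'],s['ee_pos'],s['gripper_width'])
c=cam("wrist"); f=grab_frame("wrist")
print(proj("wrist",[[.454,-.3595,.215],[.454,-.3425,.215],[.454,-.3765,.215]],c))
cv2.imwrite("pics/w3.png",cv2.resize(f[150:400,170:470],None,fx=2.4,fy=2.4))
E
```

```text
3.8333 [ 0.45474556 -0.36844717  0.22680249] 0.0549410466468811
[[318.1612291  259.61989172]
 [318.12273804 286.75626908]
 [318.20191528 230.9359502 ]]
```

View pics/w3.png

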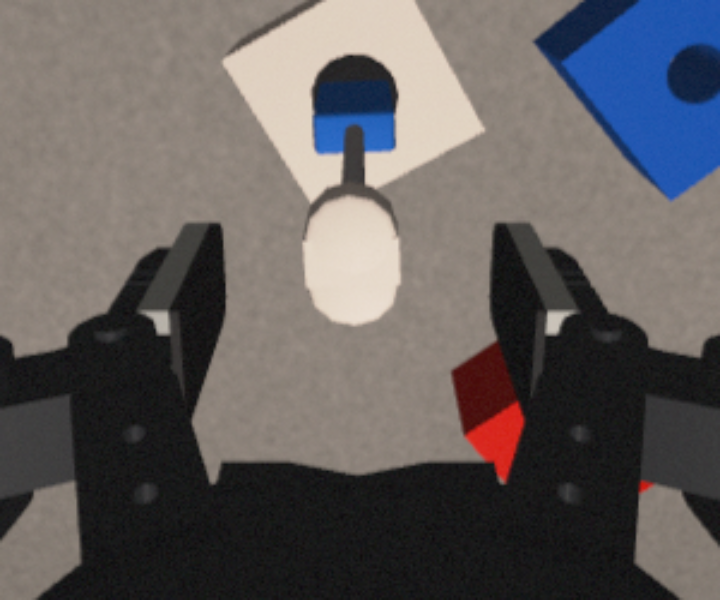

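The head's top centre is at (316.7,258.3) against a predicted (318.2,259.6), and it is well aligned. I can descend and grip.

Emit:
carry_out(plan=[[[0, 0, 0.8], 0, 55], [[0, 0, 1.5], 0, 55], [[0, 0, 1.5], 0, 50], [[0, 0, 1.5], 0, 35], [[0, 0, 1.5], 0, 25], [[0, 0, 1.5], 0, 15], [[0, 0, 1.5], 0, 15], [[0, 0, 1.5], 0, 15], [[0, 0, 1.5], 0, 15], [[0, 0, 1.5], 0, 15]], grip_force=60)

```text
t: 4.72
ee_pos: [0.455, -0.3709, 0.1913]
tool_rot: [-0.707, 0.708, -0.002, 0.0]
ft_force: [1.6, 0.9, 7.2]
gripper_width: 0.0204
grip_force: 58.7
```

```bash
python3 - <<'E'
from h import *
for i in range(3):
    c=cam("wrist"); f=grab_frame("wrist"); s=get_state(); print(s['t'],s['ee_pos'],s['gripper_width'],s['ft_force'],R.from_quat(s['tool_rot']).as_matrix()[:,0])
cv2.imwrite("pics/w4.png",cv2.resize(f[150:400,170:470],None,fx=2.4,fy=2.4))
E
```

```text
4.7667 [ 0.45496255 -0.37084302  0.19128066] 0.020371039229432 [0.62585932 0.89557955 6.86143959] [-0.00133212 -0.99999587  0.00254839]
4.8167 [ 0.45497598 -0.37083663  0.19125349] 0.020608159241311576 [0.65764161 0.19782073 6.76418778] [-0.00130696 -0.999996    0.00250738]
4.8667 [ 0.45498081 -0.37086949  0.19127171] 0.02026355098738983 [ 0.17110915 -0.70324574  6.3475477 ] [-0.00138169 -0.99999579  0.00255026]
```

View pics/w4.png

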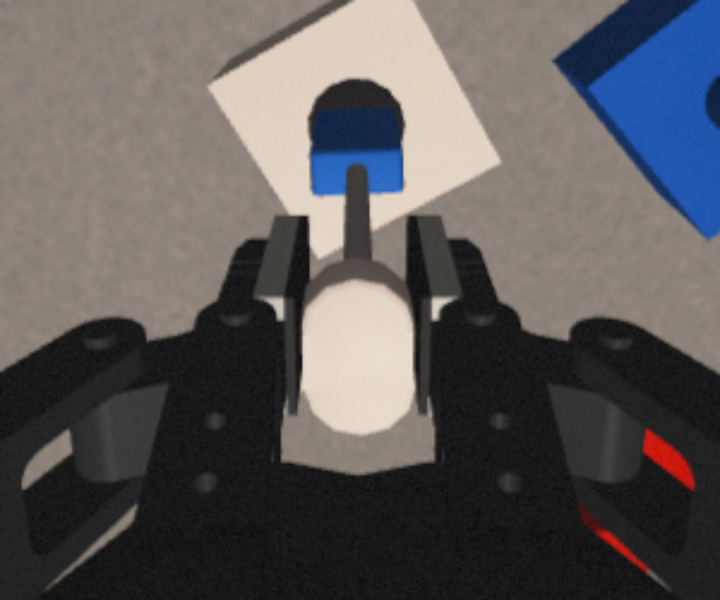

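The head is held square between the pads, with its front end protruding. Now lift.

Emit:
carry_out(plan=[[[0, 0, -0.5], 0, 15], [[0, 0, -1.0], 0, 15], [[0, 0, -1.5], 0, 15], [[0, 0, -2.0], 0, 15], [[0, 0, -2.5], 0, 15], [[0, 0, -3.0], 0, 15], [[0, 0, -3.4], 0, 15], [[0, 0, -3.4], 0, 15], [[0, 0, -3.4], 0, 15]])

```text
t: 5.62
ee_pos: [0.4539, -0.3701, 0.2744]
tool_rot: [-0.707, 0.708, -0.001, 0.0]
ft_force: [0.0, 0.5, -1.6]
gripper_width: 0.0203
grip_force: 58.9
```

```bash
python3 - <<'E'
from h import *
s=get_state(); print(s['t'],s['ee_pos'],s['gripper_width'],s['ft_force'])
f=grab_frame("side");w=grab_frame("wrist")
# rail pixel fit in top image by fitting box edges
t=cv2.imread("pics/top0.png")
hsv=cv2.cvtColor(t,cv2.COLOR_BGR2HSV)
o=((hsv[...,0]>5)&(hsv[...,0]<20)&(hsv[...,1]>150)&(hsv[...,2]>180)).astype(np.uint8); o[:170]=0;o[200:]=0;o[:,:340]=0;o[:,370:]=0
wm=((hsv[...,2]>190)&(hsv[...,1]<40)).astype(np.uint8); wm[:,:280]=0; wm[:,370:]=0; wm[:130]=0; wm[200:]=0
n,l,st,ce=cv2.connectedComponentsWithStats(wm); print(st[1:4])
ys,xs=np.nonzero(o); print("orange",xs.mean(),ys.mean(),len(xs))
k=np.argwhere((l==1+np.argmax(st[1:,4]))|(o>0))[:,::-1].astype(np.float32)
r=cv2.minAreaRect(k); b=cv2.boxPoints(r); print(r); W=ray("top",b,.297)[:,:2]; print(W)
cv2.imwrite("pics/cmb.png",np.vstack([cv2.resize(f[110:310,240:460],None,fx=2,fy=2)[:, :440],np.zeros((0,440,3),np.uint8)]))
cv2.imwrite("pics/w5.png",w)
E
```

```text
5.6167 [ 0.45387155 -0.37011485  0.27439834] 0.02033614156182949 [ 0.02168966  0.47767115 -1.55710051]
[[ 286  138   70   52 1356]]
orange 354.79761904761904 186.46428571428572 84
((318.3325500488281, 172.32949829101562), (82.40933227539062, 30.930620193481445), 33.42481231689453)
[[ 0.590863    0.12280631]
 [ 0.65856937  0.07682326]
 [ 0.5344144  -0.1014896 ]
 [ 0.4676567  -0.05515424]]
```

View pics/cmb.png

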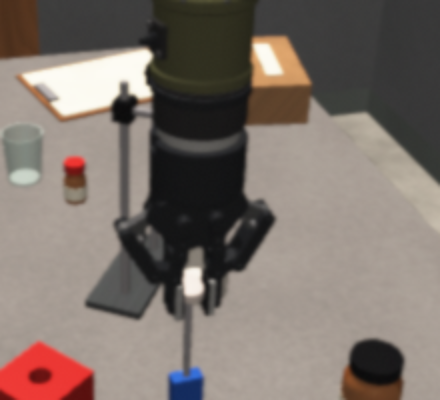

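The side view shows the carrier hanging straight, clear of the rack. Next I fit the rail pose.

```bash
cat > fit.py <<'E'
from h import *
from scipy.optimize import minimize
def railpts(p,L=.22,W=.033,z=.297):
    x,y,a=p; ay=np.array([np.cos(a),np.sin(a)]); ax=np.array([ay[1],-ay[0]]); o=np.array([x,y])
    return np.array([np.r_[o+i*W/2*ax-j*L*ay,z] for i,j in((-1,0),(1,0),(1,1),(-1,1))])
if __name__=="__main__":
    t=cv2.imread("pics/top0.png").astype(float); b,g,r=t.transpose(2,0,1); c=cam("top")
    rail=np.clip((np.minimum(b,g)-150)/50,0,1)*(b>=r-6); org=np.clip((r-b-60)/60,0,1)*(r>170)
    m=np.maximum(rail,org); m[:130]=0;m[200:]=0;m[:,:280]=0;m[:,368:]=0
    m=np.clip(cv2.GaussianBlur(m,(0,0),.8),0,1)
    def cost(p):
        k=np.zeros((1600,2560),np.uint8) if 0 else np.zeros((800,1280),np.uint8)
        q=((proj("top",railpts(p),c)+.5)*2*16-8).astype(np.int32)
        cv2.fillConvexPoly(k,q,255,cv2.LINE_AA,4); k=cv2.resize(k,(640,400),interpolation=cv2.INTER_AREA)/255.
        k=cv2.GaussianBlur(k,(0,0),.8); return ((k-m)**2).sum()
    a=minimize(cost,[.519,-.093,np.radians(-124.6)],method="Nelder-Mead",options=dict(initial_simplex=[[.519,-.093,-2.175],[.525,-.093,-2.175],[.519,-.087,-2.175],[.519,-.093,-2.14]]))
    print("mouth",a.x,np.degrees(a.x[2]),a.fun,cost(a.x+[.002,0,0]),cost(a.x+[0,.002,0]))
    d=((t.min(2)>175)&(r>b+6)&(np.hypot(np.arange(640)-320,(np.arange(400)-178)[:,None])<20))
    ys,xs=np.nonzero(d); print("dish px",xs.min(),xs.max(),ys.min(),ys.max(),len(xs))
    print(proj("top",railpts(a.x),c).round(1).tolist())
E
python3 fit.py
```

```text
mouth [ 0.51765154 -0.09286983 -2.18158165] -124.99542139499528 18.7882042163941 40.686826325257336 31.2072895452873
dish px 308 335 159 189 371
[[361.6, 183.3], [354.6, 193.8], [285.1, 147.5], [292.1, 137.2]]
```

Emit:
carry_out(plan=[[[-0.4, -0.05, 0], 0.4, 15], [[-1.2, -0.15, 0], 0.9, 15], [[-2.1, -0.25, 0], 1.5, 15], [[-3.1, -0.4, 0], 2.1, 15], [[-4.1, -0.5, 0], 2.7, 15], [[-5.1, -0.65, 0], 3.3, 15], [[-6.1, -0.75, 0], 3.9, 15], [[-7.0, -0.9, 0], 4.5, 15], [[-7.8, -1.0, 0], 5.1, 15], [[-8.5, -1.1, 0], 5.8, 15], [[-9.0, -1.15, 0], 5.83, 15], [[-9.0, -1.15, 0], 5.83, 15]])

```text
t: 6.72
ee_pos: [0.4822, -0.1426, 0.273]
tool_rot: [-0.462, 0.887, 0.001, -0.0]
ft_force: [-0.1, 0.0, -1.5]
gripper_width: 0.0205
grip_force: 58.9
```

```bash
python3 - <<'E'
from h import *
from fit import railpts
c=cam("wrist"); f=grab_frame("wrist"); g=grab_frame("side"); s=get_state(); print(s['t'],s['ee_pos'],s['gripper_width'],s['ft_force'],np.degrees(np.arctan2(*R.from_quat(s['tool_rot']).as_matrix()[[1,0],0])),s['joint_pos'])
p=[.5177,-.0929,np.radians(-125)]
T=f.copy()
for z,L in((.297,.22),(.271,.22)):
    q=proj("wrist",railpts(p,z=z)[:2],c); print(q.round(1).tolist())
    cv2.polylines(T,[q.astype(int).reshape(-1,1,2)],False,(0,255,0),1)
G=g.copy()
for z in(.297,.271): cv2.polylines(G,[proj("side",railpts(p,z=z)).astype(int).reshape(-1,1,2)],True,(0,255,0),1)
out=np.vstack([np.hstack([cv2.resize(f[200:400,170:470],(400,267)),cv2.resize(T[200:400,170:470],(400,267))]),np.hstack([cv2.resize(g[120:280,280:480],(400,320)),cv2.resize(G[120:280,280:480],(400,320))])])
cv2.imwrite("pics/v1.png",out); cv2.imwrite("pics/w6.png",f)
E
```

```text
6.8167 [ 0.48221096 -0.14465899  0.27317864] 0.020502945238611327 [-0.42018995 -0.58474884 -0.94124281] -124.9741640574605 [-2.91083838e-01  1.18012081e-01 -1.97030601e-01  1.25687064e+00
 -5.54975870e-04 -1.25146515e+00]
[[280.9, 391.5], [348.4, 391.4]]
[[286.1, 351.7], [344.0, 351.7]]
```

View pics/v1.png

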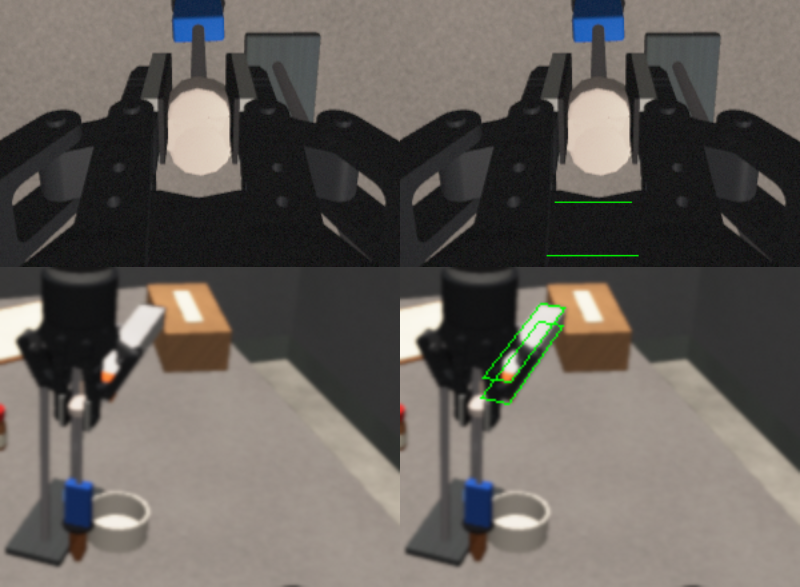

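The wrist view shows the head squarely between the fingers, with the rail hidden under the palm. The side view shows the mouth just ahead of the fingers and the modelled rail roughly on the real one. I'll check the mouth numerically against the clean side picture.

```bash
python3 - <<'E'
from h import *
from fit import railpts
g=cv2.imread("pics/side0.png").astype(int); b,gr,r=g.transpose(2,0,1)
o=(r-b>45)&(r-gr>25); o[:150]=0;o[200:]=0;o[:,:310]=0;o[:,370:]=0
n,l,st,ce=cv2.connectedComponentsWithStats(o.astype(np.uint8)); i=1+np.argmax(st[1:,4]); print("obs",st[i],ce[i])
p=np.array([.5177,-.0929,np.radians(-125)])
for nm,d in(("0",[0,0,0]),("+x5",[.005,0,0]),("+y5",[0,.005,0])):
  for B in(.012,.015,.02):
    P=np.r_[railpts(p+d,L=B,z=.297),railpts(p+d,L=B,z=.271)]; q=proj("side",P); 
    print(nm,B,q.min(0).round(1),q.max(0).round(1))
print(proj("side",railpts(p,z=.297)).round(1).tolist(),proj("side",railpts(p,z=.271)).round(1).tolist())
s=''
for y in range(st[i,1]-4,st[i,1]+st[i,3]+5):
    s+=str(y)+' '+''.join('O' if o[y,x] else ('#' if g[y,x].min()>140 else ('+' if g[y,x].min()>110 else ('-' if g[y,x].min()>60 else '.'))) for x in range(312,352))+'\n'
print(s)
E
```

```text
obs [320 170  19  16 117] [330.41025641 174.99145299]
0 0.012 [320.9 172.8] [337.  188.1]
0 0.015 [320.9 172.3] [337.4 188.1]
0 0.02 [320.9 171.3] [338.1 188.1]
+x5 0.012 [323.1 172.6] [339.1 187.9]
+x5 0.015 [323.1 172. ] [339.5 187.9]
+x5 0.02 [323.1 171.1] [340.2 187.9]
+y5 0.012 [320.3 171.8] [336.3 187. ]
+y5 0.015 [320.3 171.3] [336.7 187. ]
+y5 0.02 [320.3 170.3] [337.4 187. ]
[[335.2, 177.8], [321.1, 175.2], [350.2, 138.5], [362.5, 140.5]] [[334.9, 188.1], [320.9, 185.4], [349.7, 147.7], [361.8, 149.7]]
166 ---++++++#######################+------+
167 --------+++++###################------++
168 -------------+#################------+++
169 +++----------#################+-----++++
170 +++---------O################+------++++
171 +++------+OOOOOOOO###########------+++++
172 +++------+OOOOOOOOOOOOO#####------++++++
173 +++------OOOOOOOOOOOOOOOOOO+-----+++++++
174 +++-----OOOOOOOOOOOOOOOOOOO------+++++++
175 +++------OOOOOOOOOOOOOOOOOO-----++++++++
176 +++---------OOOOOOOOOOOOOOO----+++++++++
177 +++-----------+##+OOOOOOOOO----+++++++++
178 +++-----------#####+++-OOO.---++++++++++
179 +++----------#####++++--OO.--+++++++++++
180 +++---------+#####++++--OO---+++++++++++
181 +++--------+#####+++##+-OO--++++++++++++
182 +++-------+#####+++###+-OO-+++++++++++++
183 +++-------+#####+++####-OO-+++++++++++++
184 +++-------+####+++####+-OO-+++++++++++++
185 +++-------++++++++####+-O-++++++++++++++
186 +++------+++++++++++#+----++++++++++++++
187 +++------+++++++++++++---+++++++++++++++
188 +++------+++++++++++++++++++++++++++++++
189 +++-----++++++++++++++++++++++++++++++++
190 +++-----++++++++++++++++++++++++++++++++
```

Emit:
carry_out(plan=[[[-0.3, 0, 0.31], 0, 15], [[-0.7, 0, 0.31], 0, 15], [[-1.1, 0, 0.31], 0, 15], [[-1.3, 0, 0.31], 0, 15], [[-1.3, 0, 0.31], 0, 15]])

```text
t: 7.23
ee_pos: [0.5021, -0.1174, 0.2659]
tool_rot: [-0.462, 0.887, 0.0, 0.0]
ft_force: [-0.5, 0.1, -0.1]
gripper_width: 0.0205
grip_force: 59.0
```

Emit:
carry_out(plan=[[[-0.12, 0, 0], 0, 15], [[-0.25, 0, 0], 0, 15], [[-0.35, 0, 0], 0, 15], [[-0.4, 0, 0], 0, 15], [[-0.4, 0, 0], 0, 15]])

```text
t: 7.65
ee_pos: [0.5072, -0.11, 0.2662]
tool_rot: [-0.461, 0.887, -0.0, 0.0]
ft_force: [0.1, 1.1, -0.6]
gripper_width: 0.0204
grip_force: 59.0
```

Emit:
carry_out(plan=[[[-0.05, 0, 0], 0, 15], [[-0.1, 0, 0], 0, 15], [[-0.15, 0, 0], 0, 15], [[-0.2, 0, 0], 0, 15], [[-0.2, 0, 0], 0, 15], [[-0.2, 0, 0], 0, 15]])

```text
t: 8.15
ee_pos: [0.5099, -0.1059, 0.2661]
tool_rot: [-0.461, 0.887, -0.0, -0.0]
ft_force: [-0.7, 0.8, -1.4]
gripper_width: 0.0208
grip_force: 59.0
```

```bash
python3 - <<'E'
from h import *
g=grab_frame("side"); cv2.imwrite("pics/s2.png",g); s=get_state(); print(s['t'],s['ee_pos'],s['ft_force'],s['torque'])
for z in(.275,.285,.279):print(proj("side",[s['ee_pos']*[1,1,0]+[.0065,.0093,z]]))
b=cv2.resize(g[130:250,285:365],None,fx=6,fy=6,interpolation=cv2.INTER_CUBIC)[:600]; 
cv2.imwrite("pics/s2c.png",b[:, :480])
E
```

```text
8.2 [ 0.50987857 -0.10598076  0.26610924] [-1.40154564  0.65507102 -1.10799995] [ 7.88483113e-05  4.41301882e-02 -5.50090434e-03]
[[327.7778111  186.07407959]]
[[327.88462129 182.11530087]]
[[327.82040722 184.49531056]]
```

Emit:
carry_out(plan=[[[-0.04, 0, 0], 0, 15], [[-0.08, 0, 0], 0, 15], [[-0.12, 0, 0], 0, 15], [[-0.12, 0, 0], 0, 15], [[-0.12, 0, 0], 0, 15]])

```text
t: 8.62
ee_pos: [0.5116, -0.1035, 0.2661]
tool_rot: [-0.461, 0.887, 0.0, -0.0]
ft_force: [-0.9, -0.5, -1.4]
gripper_width: 0.0206
grip_force: 59.0
```

Emit:
carry_out(plan=[[[-0.04, 0, 0], 0, 15], [[-0.08, 0, 0], 0, 15], [[-0.12, 0, 0], 0, 15], [[-0.12, 0, 0], 0, 15], [[-0.12, 0, 0], 0, 15]])

```text
t: 9.03
ee_pos: [0.513, -0.1015, 0.2661]
tool_rot: [-0.461, 0.887, -0.0, -0.001]
ft_force: [-2.4, -3.1, -0.8]
gripper_width: 0.0205
grip_force: 60.8
```

Contact is 4 N straight back out of the mouth, which is the pads reaching the rail end, so the head is about half inside. Now I set it down on the ledges.

Emit:
carry_out(plan=[[[0.04, 0, 0.04], 0, 15], [[0.04, 0, 0.08], 0, 15], [[0.04, 0, 0.12], 0, 15], [[0.04, 0, 0.14], 0, 15], [[0.04, 0, 0.14], 0, 15]])

```text
t: 9.45
ee_pos: [0.5127, -0.1017, 0.2624]
tool_rot: [-0.461, 0.887, 0.0, 0.0]
ft_force: [0.3, -0.3, -2.2]
gripper_width: 0.0202
grip_force: 59.0
```

Emit:
carry_out(plan=[[[0, 0, 0.02], 0, 15], [[0, 0, 0.04], 0, 15], [[0, 0, 0.06], 0, 15], [[0, 0, 0.06], 0, 15]])

```text
t: 9.78
ee_pos: [0.5128, -0.1018, 0.2612]
tool_rot: [-0.461, 0.887, -0.0, 0.0]
ft_force: [0.0, -0.2, 0.4]
gripper_width: 0.0207
grip_force: 59.1
```

Emit:
carry_out(plan=[[[0, 0, 0.02], 0, 15], [[0, 0, 0.04], 0, 15], [[0, 0, 0.04], 0, 15]])

```text
t: 10.03
ee_pos: [0.5129, -0.1019, 0.261]
tool_rot: [-0.461, 0.887, -0.0, 0.0]
ft_force: [-2.3, -0.4, 5.5]
gripper_width: 0.0205
grip_force: 59.7
```

```bash
python3 - <<'E'
from h import *
for i in range(3):
    g=grab_frame("side"); s=get_state(); print(s['t'],s['ee_pos'],s['ft_force'])
cv2.imwrite("pics/s3.png",g)
E
```

```text
10.0833 [ 0.51282336 -0.10191805  0.26097451] [-1.912431    0.37596147  4.82440557]
10.1333 [ 0.51281905 -0.10191912  0.26094091] [-2.92836142  1.3056255   5.44626784]
10.1833 [ 0.51284051 -0.10192454  0.26097116] [-2.81165796  0.51374888  4.90224261]
```

The force is 5 N upward at exactly the ledge height. Release, then back off.

Emit:
carry_out(plan=[[[0, 0, -0.02], 0, 20], [[0, 0, -0.02], 0, 23], [[0, 0, -0.02], 0, 26], [[0, 0, -0.02], 0, 32], [[0, 0, -0.02], 0, 40], [[0, 0, -0.02], 0, 45], [[0, 0, -0.02], 0, 45]])

```text
t: 10.77
ee_pos: [0.5127, -0.1019, 0.2605]
tool_rot: [-0.461, 0.887, 0.0, -0.0]
ft_force: [-0.2, 0.2, 0.6]
gripper_width: 0.045
grip_force: 0.0
```

```bash
python3 - <<'E'
from h import *
s=get_state(); w=grab_frame("wrist"); g=grab_frame("side"); s2=get_state(); print(s2['t'],s2['ee_pos'],s2['ft_force'],s2['gripper_width'])
cv2.imwrite("pics/w7.png",w);cv2.imwrite("pics/s4.png",g)
cv2.imwrite("pics/v2.png",np.hstack([cv2.resize(w[180:400,200:440],(436,400)),cv2.resize(g[150:310,270:410],(350,400))]))
# blue block position in the side view, and tube
hsv=cv2.cvtColor(g,cv2.COLOR_BGR2HSV); m=(hsv[...,0]>100)&(hsv[...,0]<130)&(hsv[...,1]>140); m[:150]=0; m[330:]=0
n,l,st,ce=cv2.connectedComponentsWithStats(m.astype(np.uint8)); print([(st[i].tolist(),ce[i].round(1).tolist()) for i in range(1,n) if st[i,4]>60])
y=np.array([-.5735,-.8192])
for d in(0,.01): 
    h=np.array([.5190,-.0905])+y*d; print(d,proj("side",[[*h,.1555],[*h,.182],[*h,.129]]).round(1).tolist())
E
```

```text
10.8667 [ 0.51274938 -0.10189311  0.26051314] [ 0.23519492  0.52818664 -0.52845139] 0.04517998124719252
[([321, 218, 13, 23, 238], [327.0, 229.2])]
0 [[326.9, 228.9], [327.2, 219.5], [326.7, 238.1]]
0.01 [[325.5, 231.1], [325.8, 221.7], [325.3, 240.3]]
```

View pics/v2.png

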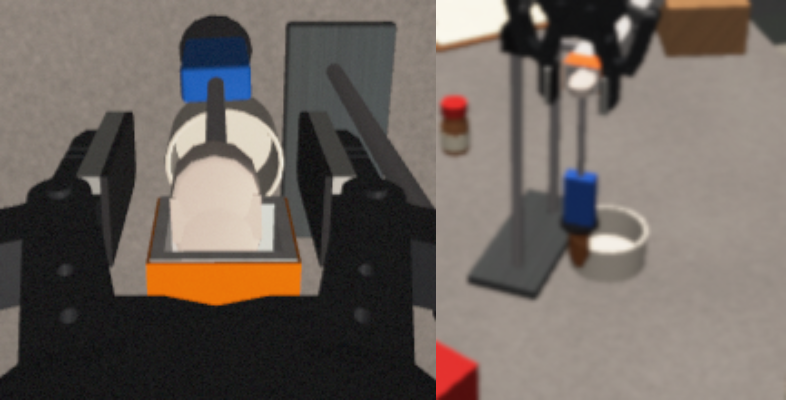

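The picture shows the head resting half inside the orange mouth, with the carrier hanging free and upright. The gripper is open and clear. Now I back off, close, and push the head in with the shut fingers.

Emit:
carry_out(plan=[[[0.4, 0, 0], 0, 45], [[1.0, 0, 0], 0, 45], [[1.6, 0, 0], 0, 45], [[1.8, 0, 0], 0, 30], [[1.8, 0, 0], 0, 15], [[1.8, 0, 0], 0, 0], [[1.8, 0, 0], 0, 0], [[1.8, 0, 0], 0, 0]])

```text
t: 11.53
ee_pos: [0.4872, -0.1384, 0.2606]
tool_rot: [-0.462, 0.887, 0.0, 0.0]
ft_force: [0.0, 0.3, 0.4]
gripper_width: 0.0
grip_force: 0.0
```

Emit:
carry_out(plan=[[[-0.2, 0, 0], 0, 0], [[-0.4, 0, 0], 0, 0], [[-0.6, 0, 0], 0, 0], [[-0.75, 0, 0], 0, 0], [[-0.9, 0, 0], 0, 0], [[-1.05, 0, 0], 0, 0], [[-1.2, 0, 0], 0, 0], [[-1.35, 0, 0], 0, 0], [[-1.5, 0, 0], 0, 0], [[-1.65, 0, 0], 0, 0], [[-1.75, 0, 0], 0, 0], [[-1.75, 0, 0], 0, 0]])

```text
t: 12.53
ee_pos: [0.5123, -0.1024, 0.2606]
tool_rot: [-0.462, 0.887, 0.0, 0.0]
ft_force: [-0.5, 0.6, -0.3]
gripper_width: -0.0001
grip_force: 0.0
```

```bash
cat > blob.py <<'E'
from h import *
def blob(n=1):
    "carrier's distance inside the mouth, from the blue block in the side view"
    g=grab_frame("side"); hsv=cv2.cvtColor(g,cv2.COLOR_BGR2HSV); m=(hsv[...,0]>100)&(hsv[...,0]<130)&(hsv[...,1]>140); m[:130]=0; m[330:]=0
    k,l,st,ce=cv2.connectedComponentsWithStats(m.astype(np.uint8)); i=1+np.argmax(st[1:,4])
    y=np.array([-.5735,-.8192]); ds=np.arange(-.03,.2,.0005)
    P=np.array([[*(np.array([.519,-.0905])-y*d),.1555] for d in ds]); q=proj("side",P); e=np.hypot(*(q-ce[i]).T); j=e.argmin()
    print("inside",ds[j],"err px",e[j].round(1),st[i].tolist(),ce[i].round(1)); return g
if __name__=="__main__":
    blob(); s=get_state(); print(s['t'],s['ee_pos'],s['ft_force'],s['gripper_width'])
E
python3 blob.py
```

```text
inside 0.01450000000000004 err px 1.0 [324, 215, 12, 23, 235] [329.8 226.3]
12.5833 [ 0.51223186 -0.10252234  0.26049895] [-0.16796913 -0.12019999  0.11354456] -1.69414181194548e-05
```

The head is about 15 mm inside. Next I come round on the free side, beside the rail and opened wide, so that the outstretched finger can push on the block. I also work out the dish position.

Emit:
carry_out(plan=[[[0.8, 0, 0], 0, 0], [[1.6, 0, 0], 0, 20], [[1.6, -1.3, 0], 0, 50], [[1.6, -2.54, 0.6], 0, 85], [[1.6, -2.54, 2.0], 0, 85], [[1.6, -2.54, 3.4], 0, 85], [[1.6, -2.54, 4.42], 0, 85], [[1.6, -2.54, 4.42], 0, 85], [[1.6, -2.54, 4.42], 0, 85]])

```text
t: 13.33
ee_pos: [0.5398, -0.1717, 0.1491]
tool_rot: [-0.461, 0.887, 0.001, -0.001]
ft_force: [-0.0, -0.4, 1.4]
gripper_width: 0.085
grip_force: 0.0
```

```bash
cat > tool.py <<'E'
from blob import *
g=blob(); s=get_state(); d=s['ee_pos'][:2]-[.519,-.0905]
print(s['t'],s['ee_pos'].round(4),s['ft_force'].round(1),s['gripper_width'],"out",(d@[-.5735,-.8192]).round(4),"lat",(d@[-.8192,.5735]).round(4))
E
python3 tool.py; python3 - <<'E'
from h import *
from scipy.optimize import minimize
y=np.array([-.5735,-.8192]); th=np.linspace(0,2*np.pi,60)
def circ(p,z): return np.c_[p[0]+.043*np.cos(th),p[1]+.043*np.sin(th),0*th+z]
for n,win in(("side",(315,230,365,270)),("top",(300,155,340,195))):
    t=cv2.imread(f"pics/{n}0.png").astype(int); b,g,r=t.transpose(2,0,1); x0,y0,x1,y1=win
    m=(t.min(2)>(115 if n=="side" else 140)); 
    if n=="top": m&=(r>b+3)
    k=np.zeros_like(m); k[y0:y1,x0:x1]=m[y0:y1,x0:x1]
    q,l,st,ce=cv2.connectedComponentsWithStats(k.astype(np.uint8)); i=1+np.argmax(st[1:,4]); print(n,st[i],ce[i])
    for p in([.575,.005],[.585,.005],[.575,.015]):
        u=proj(n,np.r_[circ(p,.042),circ(p,.005)]); print(p,u.min(0).round(1),u.max(0).round(1))
E
```

```text
inside 0.008500000000000035 err px 4.8 [329, 221, 7, 17, 93] [332.2 229.6]
13.3833 [ 0.5413 -0.1721  0.1509] [0.5 0.6 0.6] 0.08472099106420691 out 0.0541 lat -0.0651
side [ 315  230   50   40 1184] [344.51266892 251.43158784]
[0.575, 0.005] [320.3 232.5] [352.6 262.5]
[0.585, 0.005] [323.9 232. ] [356.1 261.9]
[0.575, 0.015] [319.4 230.5] [351.4 260.2]
top [300 160  36  35 538] [316.58736059 178.31784387]
[0.575, 0.005] [307.2 165.6] [333.1 192.1]
[0.585, 0.005] [307.1 162.6] [333.  189.2]
[0.575, 0.015] [304.2 165.6] [330.1 192.2]
```

Emit:
carry_out(plan=[[[-0.2, 0, 0], 0, 85], [[-0.4, 0, 0], 0, 85], [[-0.6, 0, 0], 0, 85], [[-0.8, 0, 0], 0, 85], [[-1.0, 0, 0], 0, 85], [[-1.2, 0, 0], 0, 85], [[-1.4, 0, 0], 0, 85], [[-1.6, 0, 0], 0, 85], [[-1.75, 0, 0], 0, 85], [[-1.9, 0, 0], 0, 85]])

```text
t: 14.22
ee_pos: [0.5685, -0.1328, 0.15]
tool_rot: [-0.461, 0.887, 0.0, -0.0]
ft_force: [0.0, -0.3, 0.2]
gripper_width: 0.0851
grip_force: 0.0
```

```bash
python3 tool.py; python3 - <<'E'
from h import *
t=cv2.imread("pics/side0.png").astype(int)
print(t[247,312:364].min(1).tolist()); print(t[226:270,339].min(1).tolist())
E
```

```text
inside 0.0065000000000000335 err px 0.3 [324, 214, 12, 24, 152] [328.1 227.6]
14.2667 [ 0.5689 -0.1324  0.15  ] [ 0.4  0.1 -0.4] 0.08507249556885782 out 0.0057 lat -0.0649
[76, 77, 77, 76, 76, 76, 77, 75, 71, 60, 56, 69, 89, 118, 151, 179, 203, 218, 224, 227, 227, 228, 227, 227, 228, 227, 227, 227, 227, 227, 227, 227, 227, 226, 222, 212, 191, 171, 172, 169, 142, 114, 117, 130, 133, 132, 134, 134, 135, 135, 134, 132]
[132, 133, 134, 134, 136, 145, 161, 140, 114, 106, 105, 105, 105, 105, 105, 105, 106, 135, 195, 222, 227, 227, 227, 224, 202, 148, 110, 104, 104, 103, 103, 104, 104, 103, 104, 104, 108, 120, 126, 129, 130, 129, 129, 130]
```

Emit:
carry_out(plan=[[[-0.15, 0, 0], 0, 85], [[-0.3, 0, 0], 0, 85], [[-0.45, 0, 0], 0, 85], [[-0.6, 0, 0], 0, 85], [[-0.75, 0, 0], 0, 85], [[-0.9, 0, 0], 0, 85], [[-1.05, 0, 0], 0, 85], [[-1.2, 0, 0], 0, 85], [[-1.3, 0, 0], 0, 85], [[-1.4, 0, 0], 0, 85], [[-1.4, 0, 0], 0, 85]])

```text
t: 15.18
ee_pos: [0.5887, -0.1041, 0.1501]
tool_rot: [-0.462, 0.887, 0.0, 0.0]
ft_force: [-0.4, -0.6, -0.0]
gripper_width: 0.0848
grip_force: 0.1
```

```bash
python3 tool.py
```

```text
inside 0.03950000000000006 err px 0.3 [329, 208, 11, 23, 152] [332.7 220.5]
15.2333 [ 0.5886 -0.1043  0.1501] [0.9 0.4 0.7] 0.08534700893900281 out -0.0286 lat -0.065
```

The carrier is moving with the finger and is now about 47 mm in.

Emit:
carry_out(plan=[[[-0.15, 0, 0], 0, 85], [[-0.3, 0, 0], 0, 85], [[-0.45, 0, 0], 0, 85], [[-0.6, 0, 0], 0, 85], [[-0.75, 0, 0], 0, 85], [[-0.9, 0, 0], 0, 85], [[-1.05, 0, 0], 0, 85], [[-1.2, 0, 0], 0, 85], [[-1.35, 0, 0], 0, 85], [[-1.45, 0, 0], 0, 85], [[-1.5, 0, 0], 0, 85], [[-1.5, 0, 0], 0, 85]])

```text
t: 16.23
ee_pos: [0.6101, -0.0735, 0.1501]
tool_rot: [-0.461, 0.887, 0.0, 0.0]
ft_force: [-0.7, 0.0, -0.2]
gripper_width: 0.085
grip_force: 0.1
```

Emit:
carry_out(plan=[[[-0.12, 0, 0], 0, 85], [[-0.25, 0, 0], 0, 85], [[-0.38, 0, 0], 0, 85], [[-0.5, 0, 0], 0, 85], [[-0.6, 0, 0], 0, 85], [[-0.7, 0, 0], 0, 85], [[-0.75, 0, 0], 0, 85], [[-0.75, 0, 0], 0, 85]])

```text
t: 16.9
ee_pos: [0.621, -0.0582, 0.1501]
tool_rot: [-0.461, 0.887, 0.0, 0.0]
ft_force: [-0.5, -0.3, -0.5]
gripper_width: 0.0851
grip_force: 0.0
```

```bash
python3 tool.py
```

```text
inside 0.09400000000000011 err px 0.2 [335, 198, 11, 21, 151] [339.5 209.5]
16.95 [ 0.6208 -0.0583  0.15  ] [-0.6 -0.4  0.5] 0.08508674450265417 out -0.0848 lat -0.065
```

Emit:
carry_out(plan=[[[0.05, 0, 0], 0, 85], [[0.15, 0, 0], 0, 85], [[0.3, 0, 0], 0, 85], [[0.6, 0, 0], 0, 85], [[1.0, 0, 0], 0, 85], [[1.5, 0, 0], 0, 85], [[2.0, 0, 0], 0, 85], [[2.5, 0, 0], 0, 85], [[2.8, 0, 0], 0, 85], [[2.8, 0, 0], 0, 85]])

```text
t: 17.78
ee_pos: [0.5793, -0.1176, 0.1502]
tool_rot: [-0.46, 0.888, -0.0, -0.0]
ft_force: [-0.6, 0.8, -0.4]
gripper_width: 0.0849
grip_force: 0.0
```

```bash
python3 tool.py; python3 tool.py; python3 -c "
from h import *
for d in (.09,.1,.11,.12):
    p=np.array([.519,-.0905])+d*np.array([.5735,.8192]); print(d,proj('side',[[*p,.1555],[*p,.182],[*p,.075]]).round(1).tolist())"
```

```text
inside 0.0885000000000001 err px 4.1 [339, 206, 7, 13, 71] [342.1 212.7]
17.8333 [ 0.58   -0.1168  0.1503] [0.2 1.2 0.2] 0.08498067664537896 out -0.0134 lat -0.0651
inside 0.09100000000000011 err px 4.3 [339, 205, 8, 14, 78] [342.7 212.3]
17.8833 [ 0.5804 -0.1163  0.1503] [1.  0.2 0.5] 0.08503349669610345 out -0.0141 lat -0.0651
0.09 [[338.8, 210.2], [339.2, 201.1], [337.7, 236.3]]
0.1 [[340.1, 208.2], [340.5, 199.2], [338.9, 234.3]]
0.11 [[341.3, 206.3], [341.7, 197.4], [340.1, 232.3]]
0.12 [[342.5, 204.4], [342.9, 195.5], [341.3, 230.3]]
```

Emit:
carry_out(plan=[[[1.0, 0, 0], 0, 85], [[2.0, 0, 0], 0, 85], [[3.0, 0, 0], 0, 85], [[3.2, 0, -1], 0, 85], [[3.2, 0, -2], 0, 85], [[3.2, 0, -3.5], 0, 85], [[3.2, 0, -5], 0, 85], [[3.2, 0, -5], 0, 85]])

```text
t: 18.55
ee_pos: [0.5382, -0.1821, 0.2829]
tool_rot: [-0.462, 0.887, -0.004, 0.004]
ft_force: [0.6, -0.0, 1.2]
gripper_width: 0.0853
grip_force: 0.0
```

```bash
python3 tool.py; python3 tool.py; python3 - <<'E'
from h import *
g=grab_frame("side"); w=grab_frame("top"); cv2.imwrite("pics/s9.png",g)
# dish shift check
a=cv2.imread("pics/side0.png").astype(int); print("dish",g[247,312:364].min(1).tolist())
hsv=cv2.cvtColor(g,cv2.COLOR_BGR2HSV); m=(hsv[...,0]>100)&(hsv[...,0]<130)&(hsv[...,1]>140); 
s=''
for y in range(185,250): s+=str(y)+' '+''.join('B' if m[y,x] else ('#' if g[y,x].min()>150 else ('+' if g[y,x].min()>100 else ('-' if g[y,x].min()>55 else '.'))) for x in range(315,365))+'\n'
print(s)
E
```

```text
inside 0.10200000000000012 err px 0.7 [336, 198, 11, 21, 201] [340.9 208.2]
18.6 [ 0.5375 -0.1818  0.2797] [-0.5 -0.2 -0.2] 0.08530678955568495 out 0.0642 lat -0.0675
inside 0.10150000000000012 err px 0.3 [335, 198, 12, 21, 204] [340.5 208.1]
18.65 [ 0.5363 -0.1814  0.2771] [ 0.2 -0.1 -0.8] 0.08519209172407305 out 0.0645 lat -0.0663
dish [81, 81, 82, 81, 80, 80, 80, 80, 75, 65, 59, 73, 94, 124, 159, 187, 212, 226, 230, 232, 233, 233, 233, 233, 233, 233, 233, 233, 233, 233, 233, 233, 232, 231, 228, 220, 199, 179, 180, 177, 149, 120, 124, 136, 140, 140, 140, 141, 142, 142, 140, 139]
185 +------...--...-###+---+++--++++++++++++++++++++++
186 +----+--..--...-++++--++++--++++++++++++++++++++++
187 +----+--..--...-++++-+++++--++++++++++++++++++++++
188 +----+--..--...-++++++++++--++++++++++++++++++++++
189 +----+--.---...-++++++++++--++++++++++++++++++++++
190 +----++-.---...-++++++++++--++++++++++++++++++++++
191 +---+++-----...-++++++++++--++++++++++++++++++++++
192 +---++++----...-++++++++++--++++++++++++++++++++++
193 +---++++++--..-++++++++++---++++++++++++++++++++++
194 +---++++++--.
[... 2362 characters left out ...]
#+++-++++++++++++++++++++####+++++++++++
238 --------+#++---++++++++++++++++++-++####++++++++++
239 -------+##+----++++++++++++++++++--++###++++++++++
240 -------+##+----+++++++++++++++++----++###+++++++++
241 -------+##+----+++++++++++++++++-----+###+++++++++
242 -------+##+---++++++++++++++++++-----+###+++++++++
243 -------+##++--++++++++++++++++++-----+###+++++++++
244 --------+##++++++############++++---+###++++++++++
245 --------+###++#################+++-++##+++++++++++
246 ---------+#######################++###++++++++++++
247 ----------+##########################+++++++++++++
248 -----------++#######################++++++++++++++
249 ------------+++###################+++--+++++++++++
```

The carrier hangs upright about 102 mm in and the dish is untouched. The target is about 113 mm, so it needs one more 10 mm nudge.

Emit:
carry_out(plan=[[[0, 0, 1.3], 0, 85], [[0, 0, 2.6], 0, 85], [[0, 0, 3.9], 0, 85], [[0, 0, 5], 0, 85], [[0, 0, 5], 0, 85], [[-0.5, 0, 5], 0, 85], [[-1.2, 0, 5], 0, 85], [[-2.0, 0, 5], 0, 85], [[-2.8, 0, 5], 0, 85], [[-3.6, 0, 5], 0, 85], [[-4.2, 0, 5], 0, 85], [[-4.2, 0, 5], 0, 85]])

```text
t: 19.75
ee_pos: [0.5975, -0.0928, 0.1515]
tool_rot: [-0.463, 0.887, -0.0, 0.001]
ft_force: [0.6, -0.4, 0.1]
gripper_width: 0.0849
grip_force: 0.0
```

```bash
python3 tool.py
```

```text
inside 0.10000000000000012 err px 4.7 [342, 202, 4, 17, 46] [344.  210.7]
19.8 [ 0.5963 -0.094   0.1512] [ 0.   0.2 -0.4] 0.08499174288174138 out -0.0415 lat -0.0654
```

Emit:
carry_out(plan=[[[-0.3, 0, 0], 0, 85], [[-0.6, 0, 0], 0, 85], [[-0.9, 0, 0], 0, 85], [[-1.2, 0, 0], 0, 85], [[-1.45, 0, 0], 0, 85], [[-1.6, 0, 0], 0, 85], [[-1.75, 0, 0], 0, 85], [[-1.9, 0, 0], 0, 85], [[-2.0, 0, 0], 0, 85], [[-2.1, 0, 0], 0, 85], [[-2.14, 0, 0], 0, 85], [[-2.14, 0, 0], 0, 85]])

```text
t: 20.8
ee_pos: [0.6257, -0.0515, 0.1501]
tool_rot: [-0.461, 0.887, 0.0, 0.0]
ft_force: [0.4, -0.7, 0.8]
gripper_width: 0.0852
grip_force: 0.0
```

Emit:
carry_out(plan=[[[0.05, 0, 0], 0, 85], [[0.15, 0, 0], 0, 85], [[0.3, 0, 0], 0, 85], [[0.6, 0, 0], 0, 85], [[1.2, 0, 0], 0, 85], [[2.0, 0, 0], 0, 85], [[3.0, 0, 0], 0, 85], [[4.0, 0, 0], 0, 85], [[5.0, 0, 0], 0, 85], [[6.0, 0, 0], 0, 85], [[6.6, 0, 0], 0, 85], [[6.6, 0, 0], 0, 85]])

```text
t: 21.8
ee_pos: [0.5281, -0.1897, 0.1502]
tool_rot: [-0.46, 0.888, -0.0, -0.001]
ft_force: [0.2, -0.1, 0.2]
gripper_width: 0.0851
grip_force: 0.0
```

Emit:
carry_out(plan=[[[0, 0, -1], 0, 85], [[0, 0, -2.5], 0, 85], [[0, 0, -4], 0, 85], [[0, 0, -5], 0, 85], [[0, 0, -5], 0, 85], [[0, 0, -5], 0, 85], [[0, 0, -5], 0, 85], [[0, 0, -5], 0, 85], [[0, 0, -5], 0, 85]])

```text
t: 22.55
ee_pos: [0.53, -0.1863, 0.2735]
tool_rot: [-0.461, 0.887, 0.001, -0.001]
ft_force: [0.6, 0.1, 0.7]
gripper_width: 0.0849
grip_force: 0.0
```

```bash
python3 tool.py; python3 tool.py; python3 - <<'E'
from h import *
g=grab_frame("side"); 
hsv=cv2.cvtColor(g,cv2.COLOR_BGR2HSV); m=(hsv[...,0]>100)&(hsv[...,0]<130)&(hsv[...,1]>140); 
s=''
for y in range(180,240): s+=str(y)+' '+''.join('B' if m[y,x] else ('#' if g[y,x].min()>150 else ('+' if g[y,x].min()>100 else ('-' if g[y,x].min()>55 else '.'))) for x in range(325,360))+'\n'
print(s); print("dish",g[247,320:356].min(1).tolist())
E
```

```text
inside 0.10950000000000013 err px 0.4 [336, 197, 12, 21, 203] [341.6 206.7]
22.6 [ 0.5301 -0.1864  0.2737] [ 0.1 -0.5 -0.3] 0.08468147351234358 out 0.0722 lat -0.0641
inside 0.10950000000000013 err px 0.4 [336, 197, 12, 21, 203] [341.6 206.7]
22.65 [ 0.5302 -0.1864  0.2739] [ 0.6 -0.6  0.7] 0.08482527276501488 out 0.0721 lat -0.0642
180 ...-++++++-..--++--++++++++++++++--
181 ...-++++#+-..-+++--+++++++++++++++-
182 ....+++##+-..-+++--++++++++++++++++
183 -...++###+-..-+++--++++++++++++++++
184 ....++###+-.-++++--++++++++++++++++
185 ....++###+---++++--++++++++++++++++
186 ...-+++#++--+++++--++++++++++++++++
187 ...-++++++-++++++--++++++++++++++++
188 ...-+++++++++++++--++++++++++++++++
189 ...-+++++++++++++--++++++++++++++++
190 ...-+++++++++++++--++++++++++++++++
191 ...-+++++++++++++--++++++++++++++++
192 ...-+++++++++++++--++++++++++++++++
193 ...-+++++++++++++--++++++++++++++++
194 ...-+++++++++++++--++++++++++++++++
195 ..-++++++++++++++--++++++++++++++++
196 ..-++++++++++------++++++++++++++++
197 .-++++++++++BBBB---BBB-++++++++++++
198 -++++++++++-BBBBBBBBBBB++++++++++++
199 +
[... 1116 characters left out ...]
27 ++++++++++++-......-+++++++++++++++
228 ++++++++++++-......-+++++++++++++++
229 ++++++++++++--.....-+++++++++++++++
230 ---++++++++++-....-++++++++++++++++
231 ------++++#++-...--++++++++++++++++
232 ------++#####+-..-+++++++++++++++++
233 ---+++#####+++---+######+++++++++++
234 -+++++++++++++++++++######+++++++++
235 ++++++++++++++++++++++#####++++++++
236 ##++++++++++++++++++++++####+++++++
237 #++--++++++++++++++++++++####++++++
238 ++---++++++++++++++++++-++####+++++
239 +----++++++++++++++++++--++###+++++

dish [75, 64, 60, 73, 94, 125, 159, 188, 212, 226, 230, 232, 233, 233, 233, 233, 233, 233, 233, 233, 233, 233, 233, 233, 232, 231, 228, 220, 200, 178, 181, 177, 149, 120, 124, 136]
```

```bash
python3 -c "
from bench import *
print(sign_off())"
```

```text
the job is handed in; nothing more can be done
None
```

I handed the job in at about 22.7 s: the carrier hangs at rest and upright on the rail, about 6 mm off the dish's centre by the side camera (limit 18 mm), with the dish unmoved, but `sign_off()` gave no verdict.

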